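Stake up the basket board and hold out the untrimmed stake

ROBOT

A 7-joint arm with a two-finger parallel gripper is mounted at the origin on the work surface. World frame = base frame: x ahead of the robot, y to its left, z up, the work surface at z = 0. Lengths are in mm, angles in rad, forces in N, time in s.
With the tool pointing down it reaches from about 375 to 925 mm from the base axis. Payload 3.1 kg.
Tool frame: the origin (TCP) lies midway between the tips of the shut fingers; the grasp point (between the pads) lies 19 mm behind it; z points along the fingers, y is the line along which they close (so a half turn about z gives the same grasp; the last joint's range is limited). The gripper opens to 85 mm and grips with 20 to 120 N. Pads are 22 mm wide; open, the fingers measure 114 mm over their backs; the gripper's body (76 mm by 85 mm) begins 54 mm behind the grasp point. The pads swing forward as they close: fully open they stand 13 mm farther back than shut.
Start: joints at [-1.38, 0.383, 0.044, 1.598, -0.018, 1.161, -0.05], TCP at [185.099, 623.09, 231.269] pointing down, gripper open.
Joint ranges: [-2.61, 2.61], [-0.41, 2.15], [-1.48, 1.57], [0, 2.5], [-1.57, 4.71], [0.05, 1.97], [-2.85, 2.85]. Speed limits (rad/s): [2.79, 2.79, 3.14, 3.14, 3.14, 3.14, 3.14].

INTERFACE

Orientations are given as a unit quaternion [w, x, y, z].
In Python, from plant import * gives the robot as it stands. The module is installed in compiled form; this text tells all that it offers.
- The arm moves only by the shell command python3 -m pendant 'ROWS' [OPENING]. ROWS is JSON, a list of rows, each an object with "slide": the shift along the tool's x, y, z in cm, a list of three; "twist": the turn about the tool's z in degrees. A call has 1 to 20 rows; each row shifts and turns the commanded pose from where the row before left it, along the tool's axes as they then stand; what a row does not reach is not made up. A row lasts 1/10 s, in which the tool goes at most 50 mm and 8.59 degrees, less where a joint would pass 70% of its speed; a pose out of reach is approached as far as the arm can. A call is refused whole if a number of a shift passes 5 or a number of a turn 8.59, either way. A call with a gripper value outside its range is refused whole. OPENING is the finger opening in cm, from 0 to 8.54, set as the call begins (- or left out, the last holds). The fingers move at their own pace and stop on an object; the grip force is fixed at half the most. Time passes only in rows, so rows that do not move let the fingers close. It gives the time, the measured TCP pose, the force, the opening and the grip force at its end, in the units of the state.
- observe(): the state, without advancing time (a new reading comes with each control period).
- get_image(name): name is "scene" or "top"; returns a dict with "img" (384x512x3 uint8, red, green, blue), "depth" (384x512 float32, mm along the optical axis (not along the pixel's ray), 0 where there is no reading), "camera_matrix" (3x3 intrinsics, pixels), "k1" (the pictures are not rectified: a ray, as slopes to the right and down, at radius r is drawn at 1 + k1 r^2 times it, then the intrinsics apply), "rvec" (rotation vector, rad) and "tvec" (3), from world to camera coordinates, as OpenCV has them. Camera axes: x right, y down, z forward; pixel columns grow to the right and rows downward; lengths in mm; the calibration is good to about 2 mm. A picture is of the moment at which its call begins.
- close_job(): hands the job in; it is judged then, once.
The state is a dict: "time": time; "q": joint angles; "qvel": joint speeds; "joint_efforts": joint torques, N m; "position": TCP position; "tool_rot": TCP orientation; "force": force on the tool from outside, world axes, zero at the start; "wrist_torque": the same for the moment, N m; "opening": opening from 0.0 (shut) to 1.0 (fully open); "grip_force": force on a finger pad.
Only numpy, scipy, OpenCV 4.12 (cv2) and the standard library are available. Lean on these libraries where they do the work, as an engineer would, in place of code of your own. Each camera call takes 0.05 s, during which the arm holds its last target. There are 200 camera calls.

TASK

Finish staking up the square basket board, working round in number order: stand the green stake upright in empty hole 1 and let go of it, then the red stake in empty hole 2 and let go, each right down to the bottom like the stakes already there. Then draw the longer brown untrimmed stake out of the stock block and hold it out for the basket maker to trim: its pale blunt foot a hand's breadth above the middle of the offcut tray, pointing down and away from the robot, its upper end leaning back towards the robot, the stake about halfway between upright and flat. Finish while still holding it there in the gripper, still and touching nothing else, and leave the secateurs, rapping iron, mug and jar where they are.

Things in the scene. Friction and masses are not known exactly. Their poses are not given: they have to be found in the camera images.
- board: Square plywood board fixed left or right of the robot, 200 x 200 x 45 mm; origin: centre of underside, z up. Eight holes round its edge 75 mm apart, numbered clockwise from above by 1-8 burnt dots just inside each. Holes 3-8 carry fixed 150 mm stakes (odd green, even red), tops 157 mm above the bench. Empty: hole 1 (corner, board x +75, y +75 mm) and hole 2 (mid-edge, x +75, y 0).
- hole1 (a point): Centre of the mouth of empty hole 1 (one dot), at the board's top face, 45 mm above the bench; hole 14 mm across, slightly bevelled, 38 mm deep, straight down; axes as the board's.
- hole2 (a point): Centre of the mouth of empty hole 2 (two dots), at the board's top face, 45 mm above the bench; hole 14 mm across, slightly bevelled, 38 mm deep; axes as the board's.
- block: Stock block: light wooden beam fixed on the bench on the other side from the board, 250 mm (its x) x 80 mm (its y) x 60 mm high, origin at the centre of its underside. Three holes in a row along its x at -75, 0 and +75 mm, 14 mm across, 45 mm deep, hold the three loose stakes upright in any order.
- green: Loose hazel stake, green bark, round, 12 mm thick, 150 mm long, about 18 g, foot cut to a blunt point over its last 10 mm (4 mm across at the tip). Origin at the foot tip, z along the stake to its top. At the start it stands in the block, foot 15 mm and top 165 mm above the bench, leaning up to 4 degrees.
- red: Loose hazel stake with red bark, otherwise the same as the green one: 12 mm thick, 150 mm long, pointed foot, origin at the foot tip, z to its top; stands in the block at the start.
- uncut: Loose untrimmed hazel stake with dark brown bark, round, 12 mm thick, 180 mm long, about 22 g, with a pale blunt foot. Origin at the centre of the foot's end, z along the stake to its top. At the start it stands in the block, foot 15 mm and top about 195 mm above the bench.
- uncut_top (a point): Centre of the upper end of the untrimmed stake, 180 mm from its foot.
- tray: Offcut tray, open light-wood box fixed on the bench ahead of the robot, 150 mm (its x, pointing away from the robot within about 12 degrees) x 150 mm (its y), walls 30 mm high; origin at the centre of its underside.
- secateurs: Secateurs with yellow handles lying loose on the bench to the right of and beyond the tray, about 190 mm long, 16 mm high; origin on the bench under the pivot; leave alone.
- rapping_iron: Rapping iron lying loose on the bench to the left of and beyond the tray, flat steel bar with wooden handle, 250 mm long, 20 mm high; origin under its middle; leave alone.
- mug: Loose glass mug beyond the tray, 76 mm across and 110 mm tall, handle at its +y, origin at the centre of its underside; leave alone.
- jar: Loose blue grease jar with a wooden cap between the robot and the tray, 60 mm across and 65 mm tall, origin at the centre of its underside; leave alone.
There are look-alikes about, which are no part of the job. Leave any black or purple look-alike of the tray alone.

How it is judged:
By the outcome, as a careful person would: the job done as asked, in the order asked, and still so for the second after the job is handed in, while the arm keeps its last pose, push and grip.
It also fails if it takes over 72 s, if anything falls off the work surface, if the arm or the gripper's body presses on something with over 40 N, if the wrist force passes 120 N, or if a joint passes its speed limit or range.

## Working session

There is one attempt and no reset: what is moved stays moved. The work goes in short steps, Python scripts to look and compute and a shell command to move; the robot and the scene stay as the last step left them, time stands still between calls to the robot, and variables do not carry over. Pictures are saved under pics/ and viewed, at most 10 in all, crops included, and the job is handed in when it is done.

```bash
mkdir -p pics; cat > h.py <<'E'
import numpy as np, cv2
from plant import *
def cam(n):
    d=get_image(n); d['R']=cv2.Rodrigues(np.array(d['rvec'],float))[0]; d['t']=np.array(d['tvec'],float).ravel(); d['K']=np.array(d['camera_matrix'],float); return d
def rays(d,px):
    k=float(np.ravel(d['k1'])[0]); p=np.array(px,float).reshape(-1,2)
    K=d['K']; m=np.c_[(p[:,0]-K[0,2])/K[0,0],(p[:,1]-K[1,2])/K[1,1]]
    u=m.copy()
    for _ in range(30): u=m/(1+k*(u**2).sum(1,keepdims=True))
    return np.c_[u,np.ones(len(u))]
def atdepth(d,px):
    px=np.array(px).reshape(-1,2); r=rays(d,px); z=d['depth'][px[:,1].astype(int),px[:,0].astype(int)]
    return (r*z[:,None]-d['t'])@d['R']
def atz(d,px,z):
    r=rays(d,px)@d['R']; c=-d['R'].T@d['t']
    return c+r*((z-c[2])/r[:,2])[:,None]
def proj(d,X):
    c=np.array(X,float).reshape(-1,3)@d['R'].T+d['t']; m=c[:,:2]/c[:,2:]; k=float(np.ravel(d['k1'])[0]); m=m*(1+k*(m**2).sum(1,keepdims=True))
    return m@np.diag([d['K'][0,0],d['K'][1,1]])+d['K'][:2,2]
def cloud(d):
    v,u=np.mgrid[:384,:512]; P=atdepth(d,np.c_[u.ravel(),v.ravel()]).reshape(384,512,3); P[d['depth']==0]=np.nan; return P
def save(n,img,box=None,s=1):
    if box: img=img[box[1]:box[3],box[0]:box[2]]
    cv2.imwrite('pics/'+n,cv2.resize(np.ascontiguousarray(img[...,::-1]),None,fx=s,fy=s,interpolation=cv2.INTER_CUBIC))
E
python3 - <<'E'
from h import *
for n in('scene','top'):
    d=cam(n); save(n+'0.png',d['img'],s=1.5); print(n,-d['R'].T@d['t'],d['R'][2],d['K'][0,0])
s=observe();print(s)
E
```

```text
scene [1316.22915422  373.46428498  735.3346372 ] [-0.76647593 -0.25904838 -0.58771472] 352.93861276871513
top [ 282.91982916  103.37747836 1702.51515698] [ 0.13477734  0.0107701  -0.99081738] 478.64169648235463
{'time': 0.1, 'q': array([-1.37982064,  0.38377315,  0.0438443 ,  1.5994379 , -0.01788711,
        1.161213  , -0.04987963]), 'qvel': array([ 0.00072806, -0.00068968, -0.00038002, -0.00484862, -0.00071035,
       -0.00094006, -0.00036896]), 'joint_efforts': array([ 2.63168120e-03, -4.34725249e+01,  1.02912471e+00, -2.50452286e+01,
        1.08177471e-02,  5.49595017e-03,  9.91406722e-06]), 'position': array([184.86880865, 622.24859341, 229.99033915]), 'tool_rot': array([-1.04218047e-04,  1.43838113e-01,  9.89600480e-01, -1.21500390e-03]), 'force': array([ 0.37958905, -0.03183642,  0.44367803]), 'wrist_torque': array([ 0.01601995,  0.04388689, -0.00231559]), 'grip_force': 0.0, 'opening': 1.003115352424897}
```

View pics/scene0.png

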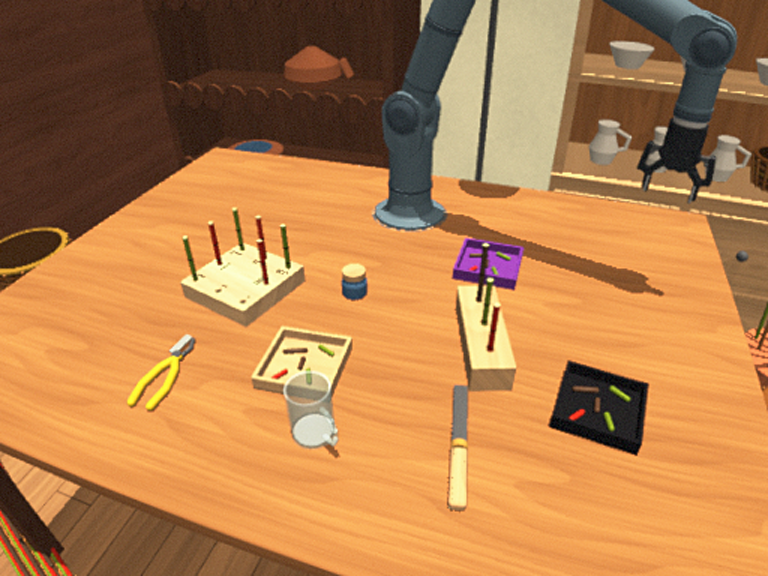

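View pics/top0.png

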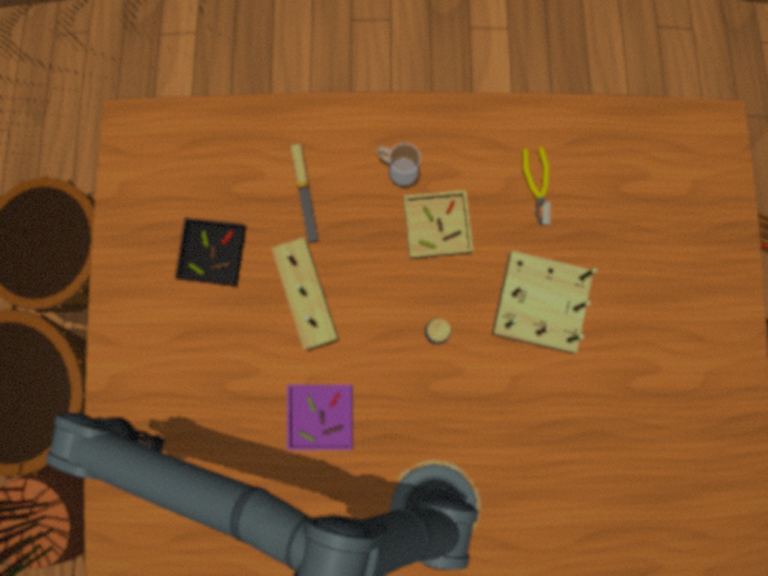

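The scene picture shows the block on the robot's left: red stake (493,328), green (487,302), brown (482,272). The board is on its right (245,283), the real tray at (302,360), and look-alike trays are purple (488,263) and black (600,405). In the top picture the board's two empty holes look to be at about (520,263) and (550,270).

```bash
python3 - <<'E'
from h import *
s=cam('scene');t=cam('top')
a=cv2.resize(s['img'][130:220,115:210],(475,450),interpolation=cv2.INTER_CUBIC)
b=cv2.resize(s['img'][155:265,295:350],(225,450),interpolation=cv2.INTER_CUBIC)
save('crop1.png',np.hstack([a,b]))
c=cv2.resize(t['img'][160:242,322:404],(400,400),interpolation=cv2.INTER_CUBIC)
e=cv2.resize(t['img'][150:242,172:234],(270,400),interpolation=cv2.INTER_CUBIC)
save('crop2.png',np.hstack([c,e]))
P=cloud(t); Q=cloud(s)
def rect(name,P,lo,hi,x,y):
    m=(P[...,2]>lo)&(P[...,2]<hi)&(P[...,0]>x[0])&(P[...,0]<x[1])&(P[...,1]>y[0])&(P[...,1]<y[1])
    p=P[m]
    if len(p)<5: print(name,len(p));return
    r=cv2.minAreaRect(p[:,:2].astype(np.float32)); print(name,len(p),np.round(p.mean(0)),'rect',np.round(r[0],1),np.round(r[1],1),round(r[2],1),np.median(p[:,2]).round(1))
for nm,(u,v) in dict(board=(545,300),block=(305,293),tray=(438,225),jar=(437,330),mug=(405,165)).items():
    g=atz(t,[(u/1.5,v/1.5)],45)[0]; print(nm,g.round())
    for k,C in(('top',P),('scene',Q)):
        if nm=='board': rect(k,C,35,55,(g[0]-160,g[0]+160),(g[1]-160,g[1]+160))
        if nm=='block': rect(k,C,50,70,(g[0]-150,g[0]+150),(g[1]-90,g[1]+90))
        if nm=='tray': rect(k,C,20,40,(g[0]-110,g[0]+110),(g[1]-110,g[1]+110))
        if nm=='jar': rect(k,C,50,80,(g[0]-70,g[0]+70),(g[1]-70,g[1]+70))
        if nm=='mug': rect(k,C,20,130,(g[0]-70,g[0]+70),(g[1]-70,g[1]+70))
# stakes in block by height, scene cam
m=(Q[...,2]>75)&(Q[...,2]<215)&(Q[...,1]>100)&(Q[...,1]<480)&(Q[...,0]>250)&(Q[...,0]<800)
n,l=cv2.connectedComponents(m.astype(np.uint8))
for i in range(1,n):
    w=l==i
    if w.sum()>15: print(w.sum(),Q[w].mean(0).round(1),Q[w].min(0).round(),Q[w].max(0).round(),s['img'][w].mean(0).round())
E
```

```text
board [ 479. -264.   45.]
top 2937 [ 478. -258.   45.] rect [ 477.3 -261. ] [202.  203.1] 76.4 44.6
scene 1938 [ 493. -254.   44.] rect [ 479.1 -260.9] [205.6 203.8] 76.5 44.4
block [498. 298.  45.]
top 1526 [495. 299.  60.] rect [498.2 301.7] [251.8  80.8] 18.3 59.8
scene 1317 [525. 305.  59.] rect [500.6 301.9] [254.   80.7] 18.4 59.4
tray [659. -15.  45.]
top 398 [671. -14.  28.] rect [684.1  -9.1] [185.2 160.4] 5.9 28.6
scene 504 [661. -25.  27.] rect [669.4 -15. ] [150.7 154.1] 5.9 28.4
jar [411.  -9.  45.]
top 186 [410.  -9.  64.] rect [409.5  -9.8] [48.6 48.8] 88.9 64.4
scene 160 [418.  -7.  62.] rect [413.8  -8.9] [51.5 50.4] 63.2 64.0
mug [807.  62.  45.]
top 414 [804.  69.  70.] rect [791.7  59.8] [156.5  74.1] 30.5 70.5
scene 1396 [815.  73.  74.] rect [818.2  73.5] [103.7  76. ] 30.6 77.0
140 [431.7 278.4 140.2] [421. 272.  79.] [436. 284. 196.] [78. 56. 49.]
115 [503.  302.  123.4] [496. 296.  76.] [508. 308. 167.] [118. 115.  54.]
102 [574.6 324.3 124.5] [565. 319.  76.] [579. 329. 167.] [132.  59.  38.]
```

View pics/crop1.png

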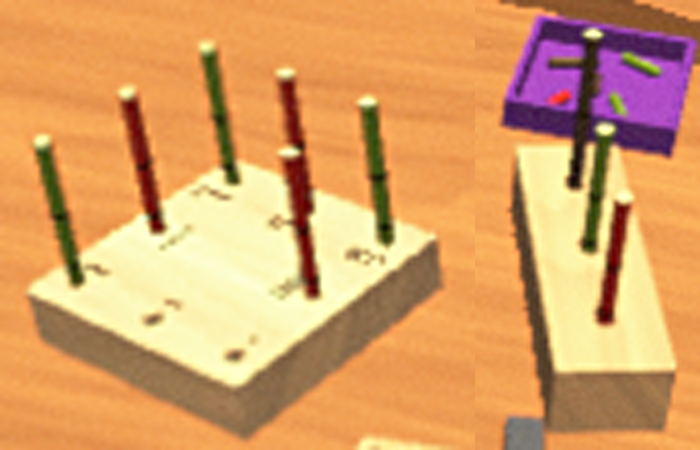

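View pics/crop2.png

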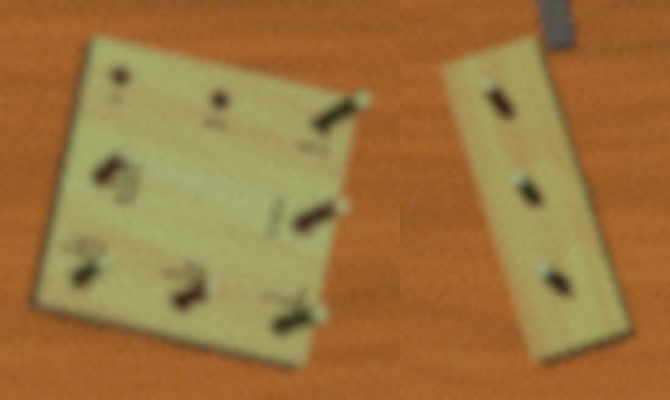

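Crop 1: the board's empty holes are one dot at (237,355) and two dots at (155,318). In the block the brown stake is at (592,35), green at (605,130) and red at (623,198), measured at their tops. Crop 2 shows the empty holes at (120,75) and (220,100), and the stakes in the same order.

Could be mistaken: fixed green stakes on the board, e.g. (285,247) in scene0, and fixed red ones, e.g. (262,262). The loose green (487,302), red (493,328) and brown (482,272) are the ones in the block. The true tray is the light-wood one (302,360), not the purple or black.

Next I refine the positions.

```bash
cat >> h.py <<'E'
def stake(d,Q,x,y,zlo,zhi,rad=25):
    # fit axis of thin vertical-ish stake near (x,y) ; returns (x,y) at z as function, shifted from seen surface to axis
    m=(Q[...,2]>zlo)&(Q[...,2]<zhi)&(np.hypot(Q[...,0]-x,Q[...,1]-y)<rad); p=Q[m]
    c=-d['R'].T@d['t']; v=p.mean(0)-c; v=v/np.linalg.norm(v); h=v.copy(); h[2]=0
    p=p+4.7*h/np.linalg.norm(h)
    ax=np.polyfit(p[:,2],p[:,0],1); ay=np.polyfit(p[:,2],p[:,1],1)
    return ax,ay,len(p),p[:,2].max()
E
python3 - <<'E'
from h import *
s=cam('scene');t=cam('top');Q=cloud(s)
for n,x,y,zt in(('brown',430,279,190),('green',501,302,160),('red',572,325,160)):
    ax,ay,k,zm=stake(s,Q,x,y,70,zt)
    print(n,k,round(zm),'foot15',[np.polyval(a,15).round(1) for a in(ax,ay)],'z135',[np.polyval(a,135).round(1) for a in(ax,ay)],'slope deg',np.degrees([ax[0],ay[0]]).round(1))
    # top pale tip in top image
    tp=np.array([[np.polyval(ax,zt+5),np.polyval(ay,zt+5),zt+5]]); print('  top px exp',proj(t,tp).round(1),'scene',proj(s,tp).round(1))
g=t['img'].astype(float).sum(2)
for n,z,px in(('h1',45,(346.6,175.4)),('h2',45,(367.1,180.5))):
    u,v=map(int,px); w=g[v-4:v+5,u-4:u+5]; wt=np.clip(np.percentile(w,70)-w-60,0,None); yy,xx=np.mgrid[v-4:v+5,u-4:u+5]
    c=(np.sum(wt*xx)/wt.sum(),np.sum(wt*yy)/wt.sum()); print(n,c,atz(t,[c],z).round(1), 'model px', proj(t,[[568.6,-205.6,45],[551.1,-278.5,45]]).round(1))
gs=s['img'].astype(float).sum(2)
for n,px in(('h1',(115+235/5,130+355/5)),('h2',(115+154/5,130+318/5))):
    u,v=map(int,px); w=gs[v-3:v+4,u-4:u+5]; wt=np.clip(np.percentile(w,70)-w-90,0,None); yy,xx=np.mgrid[v-3:v+4,u-4:u+5]
    c=(np.sum(wt*xx)/wt.sum(),np.sum(wt*yy)/wt.sum()); print(n,c,atz(s,[c],45).round(1), proj(s,[[568.6,-205.6,45],[551.1,-278.5,45]]).round(1))
# tray floor/walls
for k,d in(('s',s),('t',t)):
    C=cloud(d); m=(C[...,2]>2)&(C[...,2]<36)&(abs(C[...,0]-665)<90)&(abs(C[...,1]+15)<90); p=C[m][:,:2]
    r=cv2.minAreaRect(p.astype(np.float32)); print(k,len(p),r)
E
```

```text
brown 137 190 foot15 [np.float64(427.5), np.float64(277.1)] z135 [np.float64(427.2), np.float64(277.9)] slope deg [-0.1  0.4]
  top px exp [[203.8 211.5]] scene [[324.  162.9]]
green 105 159 foot15 [np.float64(499.0), np.float64(302.1)] z135 [np.float64(498.3), np.float64(301.6)] slope deg [-0.3 -0.3]
  top px exp [[198.1 190.7]] scene [[326.7 186.2]]
red 97 160 foot15 [np.float64(571.2), np.float64(322.9)] z135 [np.float64(570.4), np.float64(324.2)] slope deg [-0.4  0.6]
  top px exp [[191.4 169. ]] scene [[331. 203.]]
h1 (np.float64(346.19894366197184), np.float64(175.25528169014083)) [[ 567.7 -205.2   45. ]] model px [[346.3 175. ]
 [366.8 179.9]]
h2 (np.float64(366.60608773500445), np.float64(180.08594449418084)) [[ 550.3 -277.9   45. ]] model px [[346.3 175. ]
 [366.8 179.9]]
h1 (np.float64(162.06189555125727), np.float64(200.86414836727727)) [[ 570.9 -201.7   45. ]] [[161.4 200.2]
 [145.1 192.9]]
h2 (np.float64(145.76960193003617), np.float64(192.82870928829917)) [[ 549.9 -276.8   45. ]] [[161.4 200.2]
 [145.1 192.9]]
s 1878 ((670.9468383789062, -16.393356323242188), (156.08985900878906, 180.51211547851562), 4.309091091156006)
t 1804 ((665.3892211914062, -15.49322509765625), (178.75625610351562, 179.24624633789062), 89.95315551757812)
```

```bash
python3 -m pendant '[{"slide":[0,0,-2],"twist":-8.3},{"slide":[0,0,-2],"twist":-8.3},{"slide":[-1,-1,0],"twist":0}]' 4.5
```

```text
time: 0.6
position: [193.2, 616.3, 274.7]
tool_rot: [-0.0, -0.003, 1.0, 0.004]
force: [-0.4, 0.4, 0.8]
opening: 0.532
grip_force: 0.0
```

```bash
python3 -m pendant '[{"slide":[-1,-1,0],"twist":0},{"slide":[-2.5,-2.5,0],"twist":0},{"slide":[-2.5,-2.5,0],"twist":0},{"slide":[-2.5,-2.5,0],"twist":0},{"slide":[-2.5,-2.5,0],"twist":0},{"slide":[-2.5,-2.5,0],"twist":0},{"slide":[-2.5,-2.5,0],"twist":0},{"slide":[-2.5,-2.5,0],"twist":0},{"slide":[-2.5,-2.5,0],"twist":0},{"slide":[-2.5,-2.5,0],"twist":0},{"slide":[-2.5,-2.5,0],"twist":0},{"slide":[-2.5,-2.5,0],"twist":0},{"slide":[-1,-1.5,0],"twist":0},{"slide":[-0.5,-1,0],"twist":0},{"slide":[0,0,0],"twist":0},{"slide":[0,0,0],"twist":0}]' 4.5
```

```text
time: 2.2
position: [494.4, 303.7, 270.6]
tool_rot: [-0.001, -0.0, 1.0, 0.0]
force: [-0.1, 0.2, -0.1]
opening: 0.527
grip_force: 0.0
```

```bash
python3 -m pendant '[{"slide":[-0.4,-0.2,2],"twist":0},{"slide":[0,0,3],"twist":0},{"slide":[0,0,3],"twist":0},{"slide":[0,0,3],"twist":0},{"slide":[0,0,3],"twist":0},{"slide":[0,0,2],"twist":0},{"slide":[0,0,0],"twist":0},{"slide":[0,0,0],"twist":0}]' && python3 -m pendant '[{"slide":[0,0,0],"twist":0},{"slide":[0,0,0],"twist":0},{"slide":[0,0,0],"twist":0},{"slide":[0,0,0],"twist":0},{"slide":[0,0,0],"twist":0},{"slide":[0,0,0],"twist":0}]' 0.6
```

```text
time: 3.0
position: [498.4, 302.9, 111.3]
tool_rot: [-0.0, -0.002, 1.0, 0.0]
force: [0.4, 0.2, 1.0]
opening: 0.526
grip_force: 0.0
time: 3.6
position: [500.6, 301.8, 112.9]
tool_rot: [0.001, -0.0, 1.0, 0.001]
force: [0.0, -0.9, 6.1]
opening: 0.122
grip_force: 58.4
```

```bash
python3 -m pendant '[{"slide":[0,0,-1],"twist":0},{"slide":[0,0,-2],"twist":0},{"slide":[0,0,-3],"twist":0},{"slide":[0,0,-3],"twist":0},{"slide":[0,0,-2],"twist":0},{"slide":[0,0,-1],"twist":0},{"slide":[0,0,0],"twist":0}]' && python3 -m pendant '[{"slide":[0,-1,0],"twist":0},{"slide":[-0.3,-2,0],"twist":0},{"slide":[-0.5,-3,0],"twist":0},{"slide":[-0.5,-4,0],"twist":0},{"slide":[-0.5,-4,0],"twist":0},{"slide":[-0.5,-4,0],"twist":0},{"slide":[-0.5,-4,0],"twist":0},{"slide":[-0.5,-4,0],"twist":0},{"slide":[-0.5,-4,0],"twist":0},{"slide":[-0.5,-4,0],"twist":0},{"slide":[-0.5,-4,0],"twist":0},{"slide":[-0.5,-4,0],"twist":0},{"slide":[-0.5,-3.5,0],"twist":0},{"slide":[-0.5,-2,0],"twist":0},{"slide":[-0.5,-1.5,0],"twist":0},{"slide":[0,-1,0],"twist":0},{"slide":[0,0,0],"twist":0},{"slide":[0,0,0],"twist":0},{"slide":[0,0,0],"twist":0},{"slide":[0,0,0],"twist":0}]'
cat > look.py <<'E'
import sys
from h import *
x,y,zlo,zhi,foot=map(float,sys.argv[1:6])
s=cam('scene');Q=cloud(s); o=observe(); print(o['position'].round(1),o['opening'].round(3),o['grip_force'].round(1))
ax,ay,k,zm=stake(s,Q,x,y,zlo,zhi)
m=(Q[...,2]>40)&(Q[...,2]<zhi)&(np.hypot(Q[...,0]-x,Q[...,1]-y)<25)
print(k,'zmin',np.nanmin(Q[m][:,2]).round(1),'axis at foot',foot,[np.polyval(a,foot).round(1) for a in(ax,ay)],'slope deg',np.degrees([ax[0],ay[0]]).round(1))
E
python3 look.py 568 -205 138 200 136
```

```text
time: 4.3
position: [500.2, 302.0, 233.0]
tool_rot: [0.001, -0.0, 1.0, 0.001]
force: [-0.3, 0.6, 0.3]
opening: 0.117
grip_force: 58.4
time: 6.3
position: [568.0, -197.1, 231.2]
tool_rot: [-0.0, -0.002, 1.0, 0.0]
force: [-0.4, 1.4, 0.3]
opening: 0.124
grip_force: 58.4Traceback (most recent call last):
  File "look.py", line 4, in <module>
    s=cam('scene');Q=cloud(s); o=observe(); print(o['position'].round(1),o['opening'].round(3),o['grip_force'].round(1))
                                                                         ^^^^^^^^^^^^^^^^^^
AttributeError: 'float' object has no attribute 'round'
```

```bash
sed -i "s/,o\['opening'\].*$/,o['opening'],o['grip_force'])/" look.py; python3 look.py 568 -198 138 195 136
```

```text
[ 568.  -197.5  231.3] 0.12516106906892524 58.448588848114014
64 zmin 40.1 axis at foot 136.0 [np.float64(565.8), np.float64(-196.2)] slope deg [-0.1 -0.5]
```

```bash
python3 - <<'E'
from h import *
s=cam('scene');Q=cloud(s)
a=np.radians(-13.5);R=np.array([[np.cos(a),-np.sin(a)],[np.sin(a),np.cos(a)]]);c=np.array([478.2,-261])
B=np.array([(75,-75),(0,-75),(-75,-75),(-75,0),(-75,75),(0,75)],float);M=[]
for b in B:
    x,y=c+R@b; ax,ay,k,zm=stake(s,Q,x,y,55,150,16); M.append([np.polyval(ax,45),np.polyval(ay,45)]); print(b,k,np.round(M[-1],1),np.round(c+R@b,1),np.degrees([ax[0],ay[0]]).round(1))
M=np.array(M); H=M-M.mean(0); G=B-B.mean(0); th=np.arctan2((G[:,0]*H[:,1]-G[:,1]*H[:,0]).sum(),(G*H).sum()); Rr=np.array([[np.cos(th),-np.sin(th)],[np.sin(th),np.cos(th)]])
cc=M.mean(0)-Rr@B.mean(0); print(np.degrees(th),cc,'h1',cc+Rr@[75,75],'h2',cc+Rr@[75,0],'res',(M-cc-B@Rr.T).round(1).tolist())
E
```

```text
[ 75. -75.] 83 [ 533.5 -351.8] [ 533.6 -351.4] [-0.8  0.8]
[  0. -75.] 87 [ 459.8 -333.1] [ 460.7 -333.9] [ 0.3 -0.4]
[-75. -75.] 52 [ 386.6 -314.8] [ 387.8 -316.4] [0.1 0.6]
[-75.   0.] 61 [ 402.  -240.1] [ 405.3 -243.5] [ 2.3 -3. ]
[-75.  75.] 88 [ 422.4 -170.6] [ 422.8 -170.6] [0.3 0.1]
[ 0. 75.] 92 [ 496.3 -188.2] [ 495.7 -188.1] [-0.1 -0.3]
-13.920400140786555 [ 477.38037737 -260.29390712] h1 [ 568.22071768 -205.53961439] h2 [ 550.17769389 -278.33693091] res [[1.3, -0.6], [0.5, 0.0], [0.1, 0.2], [-2.5, 2.2], [-0.3, -1.1], [0.9, -0.7]]
```

```bash
python3 -m pendant '[{"slide":[-0.2,-0.5,0],"twist":0},{"slide":[0,-0.4,1],"twist":0},{"slide":[0,0,2],"twist":0},{"slide":[0,0,2],"twist":0},{"slide":[0,0,1.5],"twist":0},{"slide":[0,0,1],"twist":0},{"slide":[0,0,0],"twist":0},{"slide":[0,0,0],"twist":0}]' && python3 look.py 570 -206 70 145 58 && python3 -m pendant '[{"slide":[0,0,0.5],"twist":0},{"slide":[0,0,0.5],"twist":0},{"slide":[0,0,0.5],"twist":0},{"slide":[0,0,0.5],"twist":0},{"slide":[0,0,0],"twist":0}]'
```

```text
time: 7.25
position: [570.2, -207.9, 156.5]
tool_rot: [0.0, -0.0, 1.0, -0.0]
force: [0.2, 0.1, -0.2]
opening: 0.123
grip_force: 58.5
[ 570.6 -208.   157. ] 0.1229079323385893 58.453123569488525
75 zmin 40.0 axis at foot 58.0 [np.float64(569.8), np.float64(-207.9)] slope deg [-1.6  1.3]
time: 7.8
position: [569.4, -207.0, 135.2]
tool_rot: [-0.001, -0.001, 1.0, 0.0]
force: [-1.0, 0.0, 0.2]
opening: 0.122
grip_force: 58.5
```

```bash
python3 -m pendant '[{"slide":[0.05,0.1,0],"twist":0},{"slide":[0,0,0.5],"twist":0},{"slide":[0,0,0.5],"twist":0},{"slide":[0,0,0],"twist":0}]' && python3 -m pendant '[{"slide":[0,0,0.5],"twist":0},{"slide":[0,0,0.5],"twist":0},{"slide":[0,0,0.5],"twist":0},{"slide":[0,0,0.3],"twist":0},{"slide":[0,0,0],"twist":0}]'
```

```text
time: 8.2
position: [569.3, -206.0, 125.4]
tool_rot: [-0.0, -0.001, 1.0, 0.0]
force: [1.4, 1.3, -0.1]
opening: 0.123
grip_force: 58.8
time: 8.7
position: [569.3, -206.1, 107.5]
tool_rot: [-0.0, -0.001, 1.0, 0.0]
force: [1.2, 0.6, -0.7]
opening: 0.122
grip_force: 58.5
```

Going smoothly; 3 mm more until it bottoms.

```bash
python3 -m pendant '[{"slide":[0,0,0.15],"twist":0},{"slide":[0,0,0.15],"twist":0},{"slide":[0,0,0],"twist":0},{"slide":[0,0,0],"twist":0}]' && python3 -m pendant '[{"slide":[0,0,0.15],"twist":0},{"slide":[0,0,0],"twist":0},{"slide":[0,0,0],"twist":0}]'
```

```text
time: 9.1
position: [569.5, -206.3, 105.2]
tool_rot: [0.0, -0.001, 1.0, 0.0]
force: [-0.0, 0.9, -0.9]
opening: 0.124
grip_force: 58.6
time: 9.4
position: [570.0, -206.6, 104.9]
tool_rot: [0.001, -0.0, 1.0, 0.0]
force: [-0.7, 2.1, 5.1]
opening: 0.125
grip_force: 59.2
```

```bash
python3 -m pendant '[{"slide":[0,0,0.1],"twist":0},{"slide":[0,0,0],"twist":0}]' && python3 -m pendant '[{"slide":[0,0,0],"twist":0},{"slide":[0,0,0],"twist":0},{"slide":[0,0,0],"twist":0},{"slide":[0,0,0],"twist":0}]' 4.2 && python3 -m pendant '[{"slide":[0,0,-1],"twist":0},{"slide":[0,0,-2],"twist":0},{"slide":[0,0,-3],"twist":0},{"slide":[0,0,-4],"twist":0},{"slide":[0,0,-4],"twist":0},{"slide":[0,0,-1],"twist":0},{"slide":[0,0,0],"twist":0}]' && python3 - <<'E'
from h import *
s=cam('scene');Q=cloud(s)
for x,y in((569,-206),(533.5,-351.8),(496,-188)):
    ax,ay,k,zm=stake(s,Q,x,y,60,170,16); print(k,zm.round(1),np.polyval(ax,45).round(1),np.polyval(ay,45).round(1),np.degrees([ax[0],ay[0]]).round(1))
E
```

```text
time: 9.6
position: [570.3, -206.7, 104.7]
tool_rot: [0.001, -0.0, 1.0, 0.0]
force: [-0.5, 2.6, 8.6]
opening: 0.121
grip_force: 59.6
time: 10.0
position: [568.7, -206.9, 102.2]
tool_rot: [-0.001, -0.0, 1.0, -0.0]
force: [-0.9, -1.1, -0.0]
opening: 0.492
grip_force: 0.0
time: 10.7
position: [571.0, -207.4, 255.9]
tool_rot: [0.003, -0.0, 1.0, -0.001]
force: [-1.0, -0.3, 0.1]
opening: 0.492
grip_force: 0.0
91 158.7 568.4 -205.7 [-2.8  3.1]
98 159.9 534.1 -350.5 [-1.3 -0.4]
101 159.2 496.9 -187.8 [-1.  -0.8]
```

```bash
python3 -m pendant '[{"slide":[0,1,0],"twist":0},{"slide":[0,2,0],"twist":0},{"slide":[0,3.5,0],"twist":0},{"slide":[0,4,0],"twist":0},{"slide":[0,4,0],"twist":0},{"slide":[0,4,0],"twist":0},{"slide":[0,4,0],"twist":0},{"slide":[0,4,0],"twist":0},{"slide":[0,4,0],"twist":0},{"slide":[0,4,0],"twist":0},{"slide":[0,4,0],"twist":0},{"slide":[0,4,0],"twist":0},{"slide":[0,4,0],"twist":0},{"slide":[0,3,0],"twist":0},{"slide":[0,2,0],"twist":0},{"slide":[0,1,0],"twist":0},{"slide":[0,0,0],"twist":0},{"slide":[0,0,0],"twist":0}]' 4.5 
```

```text
time: 12.55
position: [569.3, 316.1, 252.3]
tool_rot: [-0.0, 0.001, 1.0, -0.001]
force: [0.4, -0.4, 0.3]
opening: 0.524
grip_force: 0.0
```

```bash
python3 -m pendant '[{"slide":[-0.3,0.8,1],"twist":0},{"slide":[0,0,3],"twist":0},{"slide":[0,0,3],"twist":0},{"slide":[0,0,3],"twist":0},{"slide":[0,0,3],"twist":0},{"slide":[0,0,1],"twist":0},{"slide":[0,0,0],"twist":0},{"slide":[0,0,0],"twist":0}]' && python3 -m pendant '[{"slide":[0,0,0],"twist":0},{"slide":[0,0,0],"twist":0},{"slide":[0,0,0],"twist":0},{"slide":[0,0,0],"twist":0},{"slide":[0,0,0],"twist":0},{"slide":[0,0,0],"twist":0}]' 0.6
```

```text
time: 13.35
position: [573.1, 326.4, 113.9]
tool_rot: [0.001, -0.0, 1.0, 0.0]
force: [0.3, 0.1, 0.3]
opening: 0.529
grip_force: 0.0
time: 13.95
position: [573.3, 325.9, 114.6]
tool_rot: [0.001, -0.0, 1.0, 0.0]
force: [0.0, -2.4, 6.2]
opening: 0.118
grip_force: 58.4
```

```bash
python3 -m pendant '[{"slide":[0,0,-1],"twist":0},{"slide":[0,0,-2],"twist":0},{"slide":[0,0,-3],"twist":0},{"slide":[0,0,-4],"twist":0},{"slide":[0,0,-4],"twist":0},{"slide":[0,0,-3],"twist":0},{"slide":[0,0,-1],"twist":0},{"slide":[0,0,0],"twist":0}]' && python3 -m pendant '[{"slide":[0,-1,0],"twist":0},{"slide":[0.1,-2,0],"twist":0},{"slide":[0.1,-3.5,0],"twist":0},{"slide":[0.1,-4,0],"twist":0},{"slide":[0.1,-4,0],"twist":0},{"slide":[0.2,-4,0],"twist":0},{"slide":[0.2,-4,0],"twist":0},{"slide":[0.2,-4,0],"twist":0},{"slide":[0.2,-4,0],"twist":0},{"slide":[0.2,-4,0],"twist":0},{"slide":[0.2,-4,0],"twist":0},{"slide":[0.2,-4,0],"twist":0},{"slide":[0.1,-4,0],"twist":0},{"slide":[0.1,-4,0],"twist":0},{"slide":[0.1,-4,0],"twist":0},{"slide":[0,-3,0],"twist":0},{"slide":[0,-2,0],"twist":0},{"slide":[0,-1,0],"twist":0},{"slide":[0,0,0],"twist":0},{"slide":[0,0,0],"twist":0}]' && python3 look.py 552 -279 195 260 195
```

```text
time: 14.75
position: [572.5, 327.5, 294.9]
tool_rot: [0.001, -0.001, 1.0, 0.002]
force: [-0.9, 0.6, -0.2]
opening: 0.123
grip_force: 58.4
time: 16.75
position: [550.9, -277.6, 291.8]
tool_rot: [-0.001, -0.001, 1.0, 0.001]
force: [-0.1, 1.3, -0.0]
opening: 0.119
grip_force: 58.4
[ 551.5 -276.7  292. ] 0.12218968927458705 58.428688645362854
68 zmin 40.8 axis at foot 195.0 [np.float64(547.3), np.float64(-279.9)] slope deg [0.6 2.1]
```

```bash
python3 -m pendant '[{"slide":[-0.15,0.1,1],"twist":0},{"slide":[0,0,3],"twist":0},{"slide":[0,0,3],"twist":0},{"slide":[0,0,3],"twist":0},{"slide":[0,0,2],"twist":0},{"slide":[0,0,1],"twist":0},{"slide":[0,0,0],"twist":0},{"slide":[0,0,0],"twist":0}]' && python3 look.py 551 -279 75 145 55
```

```text
time: 17.6
position: [553.7, -277.3, 163.4]
tool_rot: [0.001, -0.001, 1.0, -0.0]
force: [-0.2, -0.7, -0.1]
opening: 0.119
grip_force: 58.4
[ 554.1 -277.8  164.1] 0.1209995099857941 58.411903381347656
74 zmin 40.3 axis at foot 55.0 [np.float64(550.5), np.float64(-277.8)] slope deg [-0.1 -0.2]
```

Foot is on hole 2's axis (550.2, -278.3). Descending.

```bash
python3 -m pendant '[{"slide":[0,0,1],"twist":0},{"slide":[0,0,0.6],"twist":0},{"slide":[0,0,0.6],"twist":0},{"slide":[0,0,0.4],"twist":0},{"slide":[0,0,0],"twist":0}]' && python3 -m pendant '[{"slide":[0,0,0.5],"twist":0},{"slide":[0,0,0.5],"twist":0},{"slide":[0,0,0.3],"twist":0},{"slide":[0,0,0],"twist":0}]'
```

```text
time: 18.15
position: [552.7, -277.4, 136.0]
tool_rot: [-0.0, -0.0, 1.0, 0.0]
force: [0.1, 0.1, -0.7]
opening: 0.119
grip_force: 58.4
time: 18.55
position: [553.0, -277.4, 123.2]
tool_rot: [-0.0, -0.001, 1.0, -0.0]
force: [1.2, -0.2, -0.5]
opening: 0.124
grip_force: 58.4
```

```bash
python3 -m pendant '[{"slide":[0,0,0.5],"twist":0},{"slide":[0,0,0.5],"twist":0},{"slide":[0,0,0.4],"twist":0},{"slide":[0,0,0],"twist":0}]' && python3 -m pendant '[{"slide":[0,0,0.15],"twist":0},{"slide":[0,0,0.15],"twist":0},{"slide":[0,0,0],"twist":0},{"slide":[0,0,0],"twist":0}]'
```

```text
time: 18.95
position: [553.0, -277.4, 109.1]
tool_rot: [-0.0, -0.001, 1.0, -0.0]
force: [0.7, 0.1, -0.7]
opening: 0.121
grip_force: 58.4
time: 19.35
position: [553.0, -277.6, 106.9]
tool_rot: [0.0, -0.0, 1.0, -0.0]
force: [0.7, 0.2, 1.3]
opening: 0.123
grip_force: 58.6
```

```bash
python3 -m pendant '[{"slide":[0,0,0.15],"twist":0},{"slide":[0,0,0.1],"twist":0},{"slide":[0,0,0],"twist":0},{"slide":[0,0,0],"twist":0}]' && python3 -m pendant '[{"slide":[0,0,0],"twist":0},{"slide":[0,0,0],"twist":0},{"slide":[0,0,0],"twist":0},{"slide":[0,0,0],"twist":0}]' 4.2 && python3 -m pendant '[{"slide":[0,0,-1],"twist":0},{"slide":[0,0,-2],"twist":0},{"slide":[0,0,-3],"twist":0},{"slide":[0,0,-4],"twist":0},{"slide":[0,0,-4],"twist":0},{"slide":[0,0,-2],"twist":0},{"slide":[0,0,0],"twist":0}]' && python3 - <<'E'
from h import *
s=cam('scene');Q=cloud(s); save('scene1.png',s['img'],s=1.5)
for x,y in((569,-206),(551,-278),(533.5,-351.8),(496,-188)):
    ax,ay,k,zm=stake(s,Q,x,y,60,170,16); print(k,zm.round(1),np.polyval(ax,45).round(1),np.polyval(ay,45).round(1),np.degrees([ax[0],ay[0]]).round(1))
E
```

```text
time: 19.75
position: [553.7, -278.0, 106.4]
tool_rot: [0.001, -0.0, 1.0, 0.0]
force: [-1.9, 0.7, 9.0]
opening: 0.122
grip_force: 59.4
time: 20.15
position: [552.5, -277.3, 103.7]
tool_rot: [-0.001, -0.0, 1.0, 0.0]
force: [-0.4, 0.1, -0.5]
opening: 0.491
grip_force: 0.0
time: 20.85
position: [555.2, -279.4, 269.5]
tool_rot: [0.004, -0.0, 1.0, -0.002]
force: [0.0, 0.1, -0.5]
opening: 0.491
grip_force: 0.0
91 159.3 568.5 -205.9 [-2.7  3.3]
111 159.3 550.6 -278.0 [-2.8 -2.8]
97 159.4 534.1 -350.5 [-1.3 -0.4]
101 158.7 497.2 -187.6 [-1.  -0.8]
```

View pics/scene1.png

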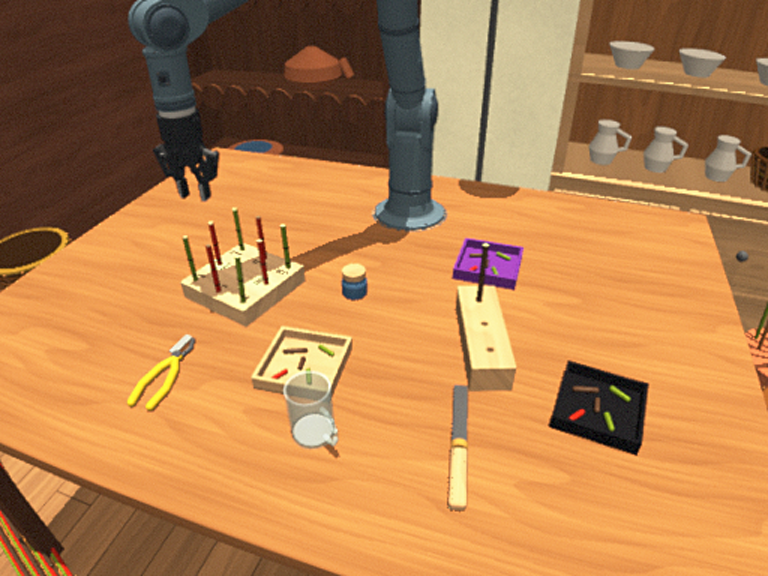

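The picture shows both stakes seated: green at (240,280), red at (213,268). Brown is still in the block at (482,272), and nothing else has moved. Next I go to brown and measure the tray profile. The tool only slides and twists, so the tilt will come from levering the gripped stake over the inside of the tray's near wall.

```bash
python3 -m pendant '[{"slide":[0,1,0],"twist":0},{"slide":[0.5,2,0],"twist":0},{"slide":[1,3.5,0],"twist":0},{"slide":[1,4,0],"twist":0},{"slide":[1,4,0],"twist":0},{"slide":[1,4,0],"twist":0},{"slide":[1,4,0],"twist":0},{"slide":[1,4,0],"twist":0},{"slide":[1,4,0],"twist":0},{"slide":[1,4,0],"twist":0},{"slide":[1,4,0],"twist":0},{"slide":[1,4,0],"twist":0},{"slide":[1,4,0],"twist":0},{"slide":[0.5,4,0],"twist":0},{"slide":[0.5,3,0],"twist":0},{"slide":[0,1,0],"twist":0},{"slide":[0,0.5,0],"twist":0},{"slide":[0,0,0],"twist":0},{"slide":[0,0,0],"twist":0}]' 4.5; python3 - <<'E'
from h import *
s=cam('scene');t=cam('top'); save('tray.png',np.hstack([cv2.resize(t['img'][122:180,262:322],(400,387),interpolation=cv2.INTER_CUBIC),cv2.resize(s['img'][210:270,165:240],(400,387),interpolation=cv2.INTER_CUBIC)]))
for n,d in(('top',t),('scene',s)):
    Q=cloud(d)
    for yy in(-15,):
        m=(abs(Q[...,1]-yy)<30)&(Q[...,0]>575)&(Q[...,0]<770); p=Q[m]
        print(n,[(b,np.median(w[:,2]).round(),w[:,2].max().round()) for b in range(580,766,5) for w in [p[abs(p[:,0]-(p[:,1]-yy)*-.1-b)<2.5]] if len(w)])
    g=Q[(abs(Q[...,0]-665)<50)&(abs(Q[...,1]+15)<110)]
    print([(b,np.percentile(w[:,2],80).round()) for b in range(-110,90,6) for w in [g[abs(g[:,1]-(g[:,0]-669)*.1-b)<3]] if len(w)])
E
```

```text
time: 22.8
position: [427.9, 270.2, 263.8]
tool_rot: [-0.0, 0.001, 1.0, -0.001]
force: [0.4, -0.8, -0.9]
opening: 0.527
grip_force: 0.0
top [(580, np.float64(-0.0), np.float64(4.0)), (585, np.float64(-1.0), np.float64(7.0)), (590, np.float64(1.0), np.float64(34.0)), (595, np.float64(23.0), np.float64(40.0)), (600, np.float64(29.0), np.float64(39.0)), (605, np.float64(8.0), np.float64(16.0)), (610, np.float64(7.0), np.float64(22.0)), (615, np.float64(9.0), np.float64(18.0)), (620, np.float64(10.0), np.float64(19.0)), (625, np.float64(8.0), np.float64(21.0)), (630, np.float64(10.0), np.float64(18.0)), (635, np.float64(9.0), np.float64(21.0)), (640, np.float64(8.0), np.float64(14.0)), (645, np.float64(6.0), np.float64(12.0)), (650, np.float64(5.0), np.float64(19.0)), (655, np.float64(9.0), np.float64(16.0)), (660, np.float64(8.0), np.float64(23.0)), (665, np.float64(8.0), np.float64(18.0)), (670, np.float64(6.0), np.float64(16.0)), (675, np.float64(7.0), np.float64(17.0)), (680, np.float64(7.0), np.float64(19.0)), (685, np.float64(7.0), np.float64(16.0)), (690, np.float64(7.0), np.float
[... 2910 characters left out ...]
t64(29.0)), (-80, np.float64(10.0)), (-74, np.float64(8.0)), (-68, np.float64(8.0)), (-62, np.float64(8.0)), (-56, np.float64(9.0)), (-50, np.float64(13.0)), (-44, np.float64(14.0)), (-38, np.float64(9.0)), (-32, np.float64(9.0)), (-26, np.float64(10.0)), (-20, np.float64(16.0)), (-14, np.float64(12.0)), (-8, np.float64(7.0)), (-2, np.float64(8.0)), (4, np.float64(9.0)), (10, np.float64(8.0)), (16, np.float64(10.0)), (22, np.float64(9.0)), (28, np.float64(11.0)), (34, np.float64(8.0)), (40, np.float64(8.0)), (46, np.float64(8.0)), (52, np.float64(30.0)), (58, np.float64(30.0)), (64, np.float64(14.0)), (70, np.float64(0.0)), (76, np.float64(0.0)), (82, np.float64(1.0)), (88, np.float64(0.0))]
```

View pics/tray.png

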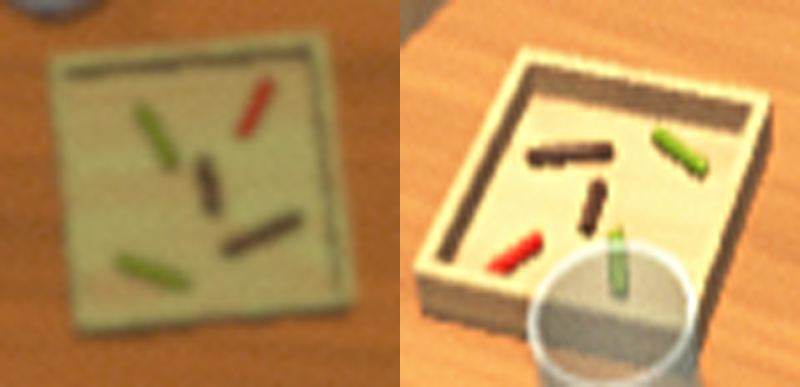

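The tray crop shows the near wall clear of offcuts around (210,300). The near wall's inner face is at x≈602 and the tray's centre at about (669,-16). Now grasp brown.

```bash
python3 -m pendant '[{"slide":[-0.1,0.8,0],"twist":0},{"slide":[0,0,1],"twist":0},{"slide":[0,0,3],"twist":0},{"slide":[0,0,3],"twist":0},{"slide":[0,0,3],"twist":0},{"slide":[0,0,2],"twist":0},{"slide":[0,0,1],"twist":0},{"slide":[0,0,0],"twist":0},{"slide":[0,0,0],"twist":0}]' && python3 -m pendant '[{"slide":[0,0,0],"twist":0},{"slide":[0,0,0],"twist":0},{"slide":[0,0,0],"twist":0},{"slide":[0,0,0],"twist":0},{"slide":[0,0,0],"twist":0},{"slide":[0,0,0],"twist":0}]' 0.6
```

```text
time: 23.8
position: [429.0, 280.7, 134.8]
tool_rot: [0.0, -0.0, 1.0, 0.0]
force: [0.4, -0.5, 0.2]
opening: 0.526
grip_force: 0.0
time: 24.4
position: [429.5, 279.4, 135.5]
tool_rot: [0.001, -0.0, 1.0, -0.0]
force: [0.0, -3.1, 5.4]
opening: 0.123
grip_force: 58.4
```

```bash
python3 -m pendant '[{"slide":[0,0,-1],"twist":0},{"slide":[0,0,-2],"twist":0},{"slide":[0,0,-3],"twist":0},{"slide":[0,0,-3],"twist":0},{"slide":[0,0,-2],"twist":0},{"slide":[0,0,-1],"twist":0},{"slide":[0,0,0],"twist":0}]' && python3 -m pendant '[{"slide":[-0.5,-1,0],"twist":0},{"slide":[-1.5,-2,0],"twist":0},{"slide":[-2,-3,0],"twist":0},{"slide":[-2,-3,0],"twist":0},{"slide":[-2,-3,0],"twist":0},{"slide":[-2,-3,0],"twist":0},{"slide":[-2,-3,0],"twist":0},{"slide":[-2,-3,0],"twist":0},{"slide":[-2,-3,0],"twist":0},{"slide":[-1.5,-3,0],"twist":0},{"slide":[-1,-1.5,0],"twist":0},{"slide":[-0.5,-1,0],"twist":0},{"slide":[0,0,0],"twist":0},{"slide":[0,0,0],"twist":0}]' && python3 look.py 617 -15 140 215 136
```

```text
time: 25.1
position: [429.1, 281.5, 256.1]
tool_rot: [0.001, -0.001, 1.0, 0.002]
force: [-0.4, -0.8, -1.1]
opening: 0.122
grip_force: 58.3
time: 26.5
position: [617.8, -13.6, 253.2]
tool_rot: [-0.001, -0.001, 1.0, 0.0]
force: [-0.3, 0.5, -1.0]
opening: 0.119
grip_force: 58.3
[617.9 -12.8 253.5] 0.123628372435714 58.33696961402893
99 zmin 131.7 axis at foot 136.0 [np.float64(615.5), np.float64(-14.2)] slope deg [0.5 0.4]
```

```bash
python3 -m pendant '[{"slide":[0,0,1],"twist":0},{"slide":[0,0,2],"twist":0},{"slide":[0,0,3],"twist":0},{"slide":[0,0,3],"twist":0},{"slide":[0,0,1.5],"twist":0},{"slide":[0,0,1],"twist":0},{"slide":[0,0,0.3],"twist":0},{"slide":[0,0,0],"twist":0},{"slide":[0,0,0],"twist":0}]' && python3 -m pendant '[{"slide":[0.5,0,0],"twist":0},{"slide":[0.5,0,0],"twist":0},{"slide":[0.3,0,0],"twist":0},{"slide":[0,0,0],"twist":0}]'
```

```text
time: 27.45
position: [620.0, -14.5, 137.7]
tool_rot: [0.001, -0.0, 1.0, 0.0]
force: [0.1, -0.8, 0.2]
opening: 0.128
grip_force: 58.3
time: 27.85
position: [606.9, -14.6, 137.2]
tool_rot: [0.002, -0.0, 1.0, 0.0]
force: [2.2, -0.3, -0.8]
opening: 0.122
grip_force: 58.3
```

```bash
python3 -m pendant '[{"slide":[0,0,0.5],"twist":0},{"slide":[0.5,0,0],"twist":0},{"slide":[0.5,0,0],"twist":0},{"slide":[0.5,0,0],"twist":0},{"slide":[0.6,0,0.1],"twist":0},{"slide":[0,0,0],"twist":0}]' && cat > tilt.py <<'E'
from h import *
import sys
s=cam('scene');Q=cloud(s); o=observe(); p=o['position']; print(p.round(1),o['force'].round(1),o['grip_force'])
im=s['img'].astype(int); g=p+[0,0,19]
m=(abs(Q[...,1]-p[1])<25)&(np.linalg.norm(Q-g,axis=2)<165)&(Q[...,2]<g[2]-14)&(Q[...,2]>36)&(Q[...,0]>p[0]-15)
m=cv2.morphologyEx(m.astype(np.uint8),cv2.MORPH_CLOSE,np.ones((3,3),np.uint8))>0
q=Q[m]; q=q[np.isfinite(q).all(1)]
L=cv2.fitLine(q.astype(np.float32),cv2.DIST_HUBER,0,.01,.01).ravel(); d=L[:3]*np.sign(-L[2]); print(len(q),'dir',d.round(3),'from vertical',np.degrees(np.arccos(-d[2])).round(1))
tt=(q-L[3:])@d; print('upper seen',(L[3:]+d*tt.min()).round(1),'foot seen',(L[3:]+d*tt.max()).round(1), 'grasp-foot',np.linalg.norm(L[3:]+d*tt.max()-g).round(1))
E
python3 tilt.py
```

```text
time: 28.45
position: [584.2, -14.5, 130.6]
tool_rot: [0.0, -0.0, 1.0, 0.0]
force: [4.2, 0.2, 0.9]
opening: 0.124
grip_force: 59.2
[584.4 -14.4 130.6] [2.4 0.1 1.8] 59.16531801223755
142 dir [ 0.171  0.009 -0.985] from vertical 9.9
upper seen [591.3 -12.2 135.8] foot seen [608.7 -11.3  35.8] grasp-foot 116.5
```

It pivots just as planned (9.9°). Continue the arc.

```bash
python3 -m pendant '[{"slide":[0.5,0,0.1],"twist":0},{"slide":[0.5,0,0.1],"twist":0},{"slide":[0.5,0,0.15],"twist":0},{"slide":[0.5,0,0.2],"twist":0},{"slide":[0.5,0,0.2],"twist":0},{"slide":[0.5,0,0.2],"twist":0},{"slide":[0.5,0,0.25],"twist":0},{"slide":[0.45,0,0.25],"twist":0},{"slide":[0,0,0],"twist":0}]' && python3 -m pendant '[{"slide":[0.5,0,0.25],"twist":0},{"slide":[0.5,0,0.3],"twist":0},{"slide":[0.5,0,0.3],"twist":0},{"slide":[0.4,0,0.3],"twist":0},{"slide":[0.4,0,0.35],"twist":0},{"slide":[0.4,0,0.35],"twist":0},{"slide":[0,0,0],"twist":0},{"slide":[0,0,0],"twist":0}]' && python3 tilt.py
```

```text
time: 29.4
position: [543.7, -14.7, 115.1]
tool_rot: [-0.001, -0.0, 1.0, -0.0]
force: [3.0, -0.2, 3.8]
opening: 0.118
grip_force: 61.1
time: 30.2
position: [517.6, -14.6, 97.0]
tool_rot: [-0.001, -0.0, 1.0, -0.0]
force: [2.9, -0.2, 2.8]
opening: 0.124
grip_force: 60.6
[517.7 -14.6  97.1] [1.6 0.7 3.4] 60.57205080986023
123 dir [ 0.696 -0.018 -0.718] from vertical 44.1
upper seen [534.6 -11.2 111.8] foot seen [608.3 -13.1  35.8] grasp-foot 121.1
```

```bash
python3 -m pendant '[{"slide":[0,0,-0.5],"twist":0},{"slide":[0,0,-1],"twist":0},{"slide":[0,0,-1.5],"twist":0},{"slide":[0,0,-2],"twist":0},{"slide":[0,0,-1.5],"twist":0},{"slide":[-0.5,0,-1],"twist":0},{"slide":[-1,0,-0.4],"twist":0},{"slide":[-1.5,0,0],"twist":0},{"slide":[-1.5,0,0],"twist":0},{"slide":[-0.5,0,0],"twist":0},{"slide":[-0.4,0,0],"twist":0},{"slide":[0,0,0],"twist":0},{"slide":[0,0,0],"twist":0},{"slide":[0,0,0],"twist":0}]' && python3 tilt.py && python3 - <<'E'
from h import *
s=cam('scene');t=cam('top')
save('end.png',np.vstack([np.hstack([s['img'][100:300,80:340],t['img'][100:300,190:450]])]),s=1.5)
E
```

```text
time: 31.65
position: [571.5, -14.6, 176.1]
tool_rot: [-0.0, -0.0, 1.0, 0.0]
force: [0.8, 0.1, -0.4]
opening: 0.121
grip_force: 60.1
[571.6 -14.6 176.2] [-0.4 -0.2  0.1] 60.090200901031494
188 dir [ 0.671 -0.004 -0.742] from vertical 42.1
upper seen [575.7 -11.9 204.8] foot seen [672.9 -12.5  97.3] grasp-foot 140.8
```

View pics/end.png

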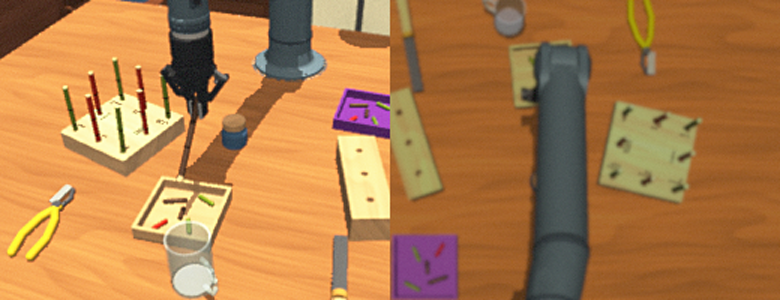

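The picture shows the brown stake held by the gripper, its foot over the tray at (182,180). The board is full, and the jar, mug, secateurs and iron are undisturbed. I let it settle, then hand in.

```bash
python3 -m pendant '[{"slide":[0,-0.2,0],"twist":0},{"slide":[0,0,0],"twist":0},{"slide":[0,0,0],"twist":0},{"slide":[0,0,0],"twist":0},{"slide":[0,0,0],"twist":0},{"slide":[0,0,0],"twist":0}]' && python3 tilt.py && python3 -c "
from plant import *
print(close_job())"
```

```text
time: 32.4
position: [572.2, -16.5, 176.3]
tool_rot: [-0.0, -0.001, 1.0, 0.0]
force: [0.6, -0.3, -0.7]
opening: 0.123
grip_force: 60.1
[572.2 -16.5 176.3] [-0.5 -0.1 -0.1] 60.09334444999695
186 dir [ 0.68  -0.018 -0.733] from vertical 42.8
upper seen [588.2 -12.8 190.8] foot seen [673.7 -15.1  98.5] grasp-foot 140.3
the job is handed in; nothing more can be done
None
```

The job is handed in at about 32 s (verdict not shown): green is seated in hole 1 and red in hole 2, both let go, and the brown stake is held still about 43° from upright, its foot roughly 95 mm above the middle of the tray.

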